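Put the setting block away and hold the batten in the fence corner

TASK

First put the 30 mm setting block that stands by the fence back into its own slot of the rack, the one cut to its thickness, right down and let go. Then bring the bevelled batten fully into the corner, its long square side flat along the fence and its end up to the stop block, and hold it there with a steady diagonal push of the fingers, pressing it firmly (around 10 newtons) against the fence and down on the bench at the same time. Finish while still holding that push, and leave everything else where it is.

Things in the scene. Friction and masses are not known exactly. Their poses are not given: they have to be found in the camera images.
- batten: Loose pine batten, 140 long (own y) x 50 wide (own x) x 40 mm high, 0.18-0.35 kg. The upper -x long edge is cut off in a paler 45 degree bevel (20 x 20 mm), so the -x side is upright only up to 20 mm and the top is 30 mm wide; the +x side is square, 40 mm high. Lies on the bench before the fence, bevel to the robot. Origin: centre of the underside. It slides on the bench when pushed.
- batten_end (a point): Centre of the batten's -y end face, the end that goes against the stop block; own (0, -70, 20) mm.
- batten_bevel (a point): Middle of the batten's bevel face, own (-15, 0, 30) mm; the bevel's outward normal is half own -x, half own +z.
- fence: Fixed dark wooden fence rail on the bench, 340 mm long (own y), 36 mm thick, 40 mm high. Origin: at bench height, on the front face (which looks along own -x, to the robot), mid length; own x points into the wood.
- stop: Fixed dark wooden stop block on the -y part of the fence: 60 mm out from the fence face, 40 mm wide, 40 mm high. Origin: bench height, inner corner where its face (looking along own +y) meets the fence's face; own x runs into the fence, axes parallel to the fence's. In the corner the batten's origin is at own x = -25 mm, y = +70 mm, axes parallel.
- block30: The 30 mm setting block: loose upright aluminium block, 40 (own x) x 30 (own y) x 60 mm high, 0.14-0.25 kg, standing on the bench a few mm before the fence and 45 mm or more clear of the stop. Origin: centre of the underside. It stands the same way up in the slot.
- slot30 (a point): Centre of the pocket floor of the 30 mm holder, 10 mm above the bench, where the 30 mm block's origin belongs, axes parallel. Pocket 44 (own x) x 34 (own y) x 18 mm deep, mouth chamfered 2 mm. Holder: plywood, 66 x 110 mm, top 28 mm above the bench, with a paper tag whose dark bar is 30 mm wide, as the block. Three holders in a row along own x, 75 mm apart, order varies.
- holder40: Holder of the 40 mm block, also empty: same outside (66 x 110 x 22 mm), pocket 44 x 44 mm, bar on its tag 40 mm wide. Not for the 30 mm block. Origin: centre of its underside.
- block20: The 20 mm setting block, 40 x 20 x 60 mm, standing in its own holder, top 70 mm above the bench. Leave alone.
- block40: The 40 mm setting block, 40 x 40 x 60 mm, standing loose on the bench. Leave alone.
- tape_roll: Cardboard tape ring, 90 mm across, 48 mm high, flat on the bench. Leave alone.
- screwdriver: Screwdriver lying on the bench near the robot. Leave alone.
- glue: Glue bottle with an orange cap, 56 mm across, 150 mm high, at the right. Leave alone.
- tape_measure: Grey tape measure, about 80 x 32 x 60 mm, between rack and fence. Leave alone.
- carton: Small carton, 110 x 150 x 80 mm, at the right. Leave alone.
- table: The wooden bench; its top is z = 0. Wood rubs on it: of a sideways push on the batten, friction can take up to 0.7 of the down force, so push more sideways than down.
There are look-alikes about, which are no part of the job. Leave any blue or green look-alike of the batten alone. Leave any pink look-alike of the stop alone.

How it is judged:
On the way, in this order (a step that is already met when the one before it is completed fails the run):
1. the 30 mm setting block stands right down in its own slot, let go (horizontal distance between block30 and slot30 below 0.005 m and distance between block30 and slot30 below 0.007 m and angle between block30's own z axis and vertical below 0.08 rad and contact force between block30 and the arm below 0.1 N and contact force between block30 and the fingers below 0.1 N and linear speed of block30 below 0.02 m/s), for 0.2 s.
2. the batten lies in the corner and is pressed against fence and bench together (contact force between batten and fence above 2 N and contact force between batten and table above 5 N and contact force between the fingers and batten above 3 N and angle between the y axis of batten and the y axis of fence, either way round below 0.035 rad and angle between batten's own z axis and vertical below 0.04 rad and y of batten_end in the frame of stop between -0.003 and 0.005 m and x of batten_end in the frame of stop above -0.029 m and x of batten_bevel in the frame of fence below -0.03 m and height (world z) of batten below 0.003 m and linear speed of batten below 0.01 m/s), for 0.2 s.
At the end, for the whole second after the job is handed in: The 30 mm block is let go, upright and within 5 mm in its pocket; the batten is flat on the bench, along the fence within 0.035 rad, within 4 mm of the fence and 5 mm of the stop; the fingers hold it with over 2 N on the fence and over 5 N on the bench, at rest for the last second (all of step 1 and all of step 2); the arm keeps its last pose, push and grip.
It fails at once if something that was to be left alone was moved by more than 20 mm (distance of any of block20, block40, tape_roll, screwdriver, glue, tape_measure, carton from where it was at the start of the episode above 0.02 m).
It fails at once if the batten was pressed with more than 80 N (contact force between the fingers and batten above 80 N).
It also fails if it takes over 72 s, if anything falls off the work surface, if the arm or the gripper's body presses on something with over 40 N, if the wrist force passes 120 N, or if a joint passes its speed limit or range.

ROBOT

A 6-joint arm with a two-finger parallel gripper is mounted at the origin on the work surface. World frame = base frame: x ahead of the robot, y to its left, z up, the work surface at z = 0. Lengths are in m, angles in rad, forces in N, time in s.
With the tool pointing down it reaches from about 0.35 to 1 m from the base axis. Payload 7.1 kg.
Tool frame: the origin (TCP) lies where the fingers leave the gripper's body, on its centre line; the fingertips stand 73 mm ahead of it and the grasp point (between the pads) lies 54 mm ahead of it; z points along the fingers, y is the line along which they close (so a half turn about z gives the same grasp; the last joint's range is limited). The gripper opens to 85 mm and grips with 20 to 120 N. Pads are 22 mm wide; open, the fingers measure 114 mm over their backs; the gripper's body (76 mm by 85 mm) begins 54 mm behind the grasp point. The pads swing forward as they close: fully open they stand 13 mm farther back than shut.
Start: joints at [1.094, 0.423, 1.63, -0, 1.089, -0.019], TCP at [0.276, 0.561, 0.304] pointing down, gripper open.
Joint ranges: [-3, 3], [-0.9, 2.11], [0.09, 2.58], [-1.31, 4.45], [0.11, 2.69], [-2.54, 2.54]. Speed limits (rad/s): [2.39, 2.39, 3.01, 3.14, 3.14, 3.14].

INTERFACE

Orientations are given as a unit quaternion [x, y, z, w].
In Python, from station import env gives the robot as it stands. The module is installed in compiled form; this text tells all that it offers.
- The arm moves only by the tool step_arm, never from a script. Its argument "increments" is a list that holds one entry, the list of rows, each a list of 6 numbers: the shift along the tool's x, y, z each as a share of 750 mm, from -1 to 1, then the turn, a rotation vector about the tool's x, y, z each as a share of 0.5 rad, from -1 to 1. A call has 1 to 8 rows; each row is the pose to reach, as a shift and turn from the pose commanded when the call began, along the tool's axes at that moment; what a row does not reach only later rows make up. A row lasts 1/8 s, in which the tool goes at most 62.5 mm and 10.7 degrees, less where a joint would pass 70% of its speed; a pose out of reach is approached as far as the arm can. A call with a number of a shift or a turn outside -1 to 1 is refused whole. A call with a gripper value outside its range is refused whole. "gripper" is the closure, from -1 (fully open) to 1 (shut), set as the call begins (left out, the last holds). The fingers move at their own pace and stop on an object; "force" is the grip in N (left out, the last holds). Time passes only in rows, so rows that repeat a pose let the fingers close. It gives the time, the measured TCP pose, the force, the opening and the grip force at its end, in the units of the state.
- env.get_state(): the state, without advancing time (a new reading comes with each control period).
- env.camera(name): name is "side" or "top" or "wrist"; returns a dict with "color" (420x560x3 uint8, red, green, blue), "mtx" (3x3 intrinsics, pixels), "rvec" (rotation vector, rad) and "tvec" (3), from world to camera coordinates, as OpenCV has them. Camera axes: x right, y down, z forward; pixel columns grow to the right and rows downward; lengths in m; the calibration is good to about 2 mm. The wrist camera is an equidistant fisheye: a pixel r from the principal point sees the ray r / f radians off the axis. A picture is of the moment at which its call begins. There is no depth.
- env.job_done(): hands the job in; it is judged then, once.
The state is a dict: "time": time; "qpos": joint angles; "dq": joint speeds; "joint_efforts": joint torques, N m; "tcp_pos": TCP position; "ee_rot": TCP orientation; "wrist_force": force on the tool from outside, world axes, zero at the start; "wrist_torque": the same for the moment, N m; "grip_width": finger opening in m; "finger_force": force on a finger pad.
Only numpy, scipy, OpenCV 4.12 (cv2) and the standard library are available. Lean on these libraries where they do the work, as an engineer would, in place of code of your own. Each camera call takes 0.05 s, during which the arm holds its last target. There are 200 camera calls.

## Working session

There is one attempt and no reset: what is moved stays moved. The work goes in short steps, Python scripts to look and compute and a tool call to move; the robot and the scene stay as the last step left them, time stands still between calls to the robot, and variables do not carry over. Pictures are saved under pics/ and viewed, at most 10 in all, crops included, and the job is handed in when it is done.

Besides the shell and the picture viewer there is one more tool, called after "Request:" as a command line: name --argument value ..., lists and objects as JSON in quotes. step_arm: Moves the arm, as the interface text tells. Shift numbers are shares of 750 mm and turn numbers shares of 0.5 rad, none past 1 either way. Its arguments: {"type":"object","properties":{"increments":{"type":"array","items":{"type":"array","items":{"type":"array","items":{"type":"number","minimum":-1,"maximum":1}}}},"gripper":{"type":"number"},"force":{"type":"number"}},"required":["increments"]}

```bash
mkdir -p pics
cat > h.py <<'E'
from station import env
import numpy as np, cv2, pickle
from scipy.spatial.transform import Rotation as R
def snap(n,tag):
    c=env.camera(n); cv2.imwrite(f'pics/{tag}.png',c['color'][:,:,::-1]); pickle.dump(c,open(f'pics/{tag}.pkl','wb')); return c
def load(tag): return pickle.load(open(f'pics/{tag}.pkl','rb'))
def ray(c,uv,fish=False):
    uv=np.atleast_2d(np.array(uv,float)); K=c['mtx']
    Rm=cv2.Rodrigues(np.array(c['rvec'],float))[0]; t=np.array(c['tvec'],float).ravel()
    x=np.c_[(uv[:,0]-K[0,2])/K[0,0],(uv[:,1]-K[1,2])/K[1,1]]
    if fish:
        r=np.linalg.norm(x,axis=1,keepdims=True)+1e-12; d=np.c_[x/r*np.sin(r),np.cos(r)]
    else: d=np.c_[x,np.ones(len(x))]
    return -Rm.T@t, d@Rm
def onz(c,uv,z,fish=False):
    o,d=ray(c,uv,fish); return o+d*((z-o[2])/d[:,2])[:,None]
def proj(c,P):
    return cv2.projectPoints(np.array(P,float).reshape(-1,1,3),np.array(c['rvec'],float),np.array(c['tvec'],float),c['mtx'],None)[0].reshape(-1,2)
E
python3 - <<'E'
from h import *
a=snap('top','top0');b=snap('side','side0')
for c in(a,b): print(c['mtx'],ray(c,[280,210]))
print(env.get_state())
E
```

```text
[[397.3114079    0.         285.34434844]
 [  0.         397.3114079  215.34028069]
 [  0.           0.           1.        ]] (array([ 0.30798843, -0.07237895,  1.11969106]), array([[ 0.20746795,  0.01287935, -0.97834185]]))
[[401.57143796   0.         273.38447473]
 [  0.         401.57143796 205.44449049]
 [  0.           0.           1.        ]] (array([ 0.32011373, -0.98136156,  0.62429508]), array([[ 0.19488818,  0.81215045, -0.55030021]]))
{'time': 0.1, 'qpos': array([ 1.09396165e+00,  4.23793260e-01,  1.63058434e+00,  3.69765839e-05,
        1.08863062e+00, -1.89706474e-02]), 'dq': array([-0.00020212, -0.00198696, -0.00244353,  0.00090117,  0.00217494,
       -0.00020833]), 'joint_efforts': array([-1.37286625e-04, -5.58426297e+01, -2.82444513e+01,  9.83203927e-05,
        3.01174725e-03,  3.22631411e-05]), 'tcp_pos': array([0.27604735, 0.56030409, 0.30321684]), 'ee_rot': array([ 2.26945838e-01,  9.73907124e-01, -6.82128920e-04, -1.89543777e-04]), 'wrist_force': array([-0.78766329,  0.72182932,  0.25488958]), 'wrist_torque': array([ 0.06356146, -0.03600165,  0.00689407]), 'finger_force': 0.0, 'grip_width': 0.08535224522972099}
```

View pics/top0.png

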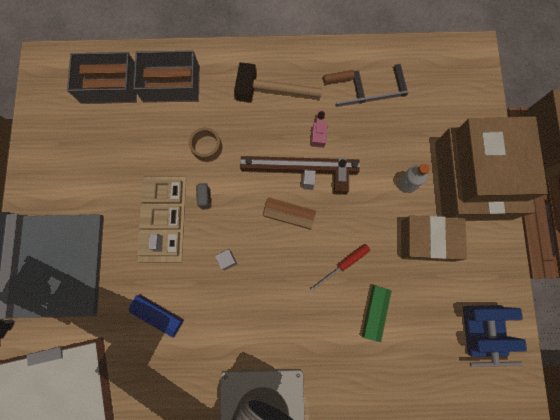

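View pics/side0.png

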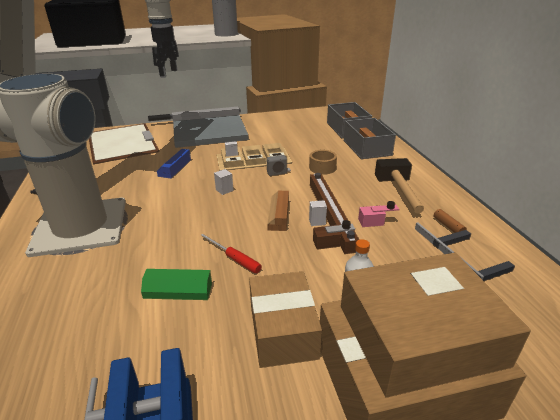

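The top view shows the fence at (300,164), the stop at (342,177), the batten at (289,213) and the rack at (162,190/217/242). For the 30 mm block, the candidates are the grey block by the fence (309,179), the loose one at (226,260) (40 mm) and the one in the rack at (155,242) (20 mm). I choose (309,179). For the slot, the candidates are the holders at (162,190) and (162,217), which the tag bars will settle. For the batten, I leave blue (156,315) and green (377,313) and choose the pine one at (289,213). For the stop, I leave pink (320,130) and choose (342,177).

Run:
```python
import cv2,numpy as np
a=cv2.imread('pics/top0.png')
r=cv2.resize(a[170:270,130:190],None,fx=6,fy=6,interpolation=cv2.INTER_CUBIC)
f=cv2.resize(a[145:235,235:365],None,fx=6,fy=6,interpolation=cv2.INTER_CUBIC)
cv2.imwrite('pics/c1.png',r[:,:,:]); cv2.imwrite('pics/c2.png',f)
```

```text
(no output)
```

View pics/c1.png

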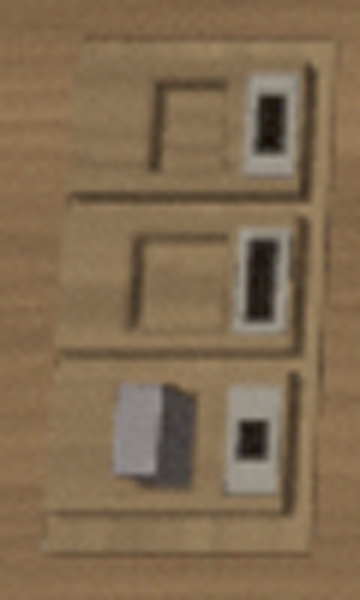

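View pics/c2.png

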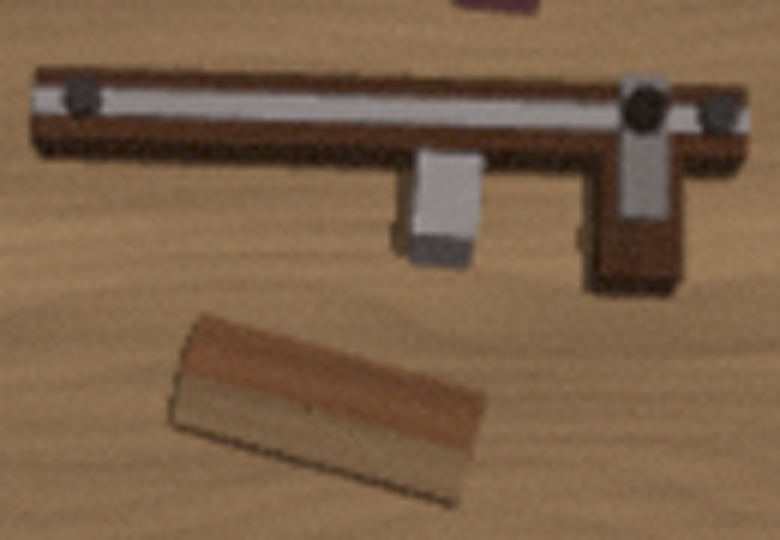

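The tag bars are about 60, 85 and 40 px wide in the crop. That makes the top holder (162,190) the 30 mm one, the middle one the 40 mm and the bottom one the 20 mm. In the second crop, block30 has its top corners at (417,152), (485,155), (480,238) and (413,232), and the batten bevel faces the robot.

Run:
```python
from h import *
np.set_printoptions(precision=4,suppress=True)
c=load('top0')
f=lambda p,o:(np.array(p,float)+.5)/6-.5+np.array(o)
F=(235,145);S=(130,170)
def show(n,p,o,z):
    P=onz(c,f(p,o),z); print(n,P[:,:2].tolist(), 'mean',P.mean(0)); 
    print('  edges mm',[round(1000*np.linalg.norm(P[i]-P[i-1]),1) for i in range(len(P))],'ang',[round(np.degrees(np.arctan2(*(P[i]-P[i-1])[[1,0]])),1) for i in range(len(P))])
show('block',[(417,152),(485,155),(480,238),(413,232)],F,.06)
show('fence',[(35,140),(600,155),(600,278),(680,280)],F,.04)
show('batten',[(200,315),(487,393),(472,455),(190,378)],F,.04)
show('pocket',[(152,82),(228,82),(228,170),(150,170)],S,.028)
show('bar',[(258,95),(287,95),(283,154),(254,152)],S,.028)
show('holder',[(85,42),(312,62),(302,197),(72,193)],S,.028)
```

```text
block [[0.6451303492948799, -0.12754614309966006], [0.6429645126941579, -0.15899555914140318], [0.6032202640767326, -0.15525649941400396], [0.6067756825600505, -0.12452877247328697]] mean [ 0.6245 -0.1416  0.06  ]
  edges mm [np.float64(38.5), np.float64(31.5), np.float64(39.9), np.float64(30.9)] ang [np.float64(-4.5), np.float64(-93.9), np.float64(174.6), np.float64(83.4)]
fence [[0.6615221338030166, 0.05186242620254916], [0.6480523294826054, -0.21487992877799703], [0.5881904420126622, -0.21215381964464544], [0.5863862662439521, -0.24944083287448507]] mean [ 0.621  -0.1562  0.04  ]
  edges mm [np.float64(310.5), np.float64(267.1), np.float64(59.9), np.float64(37.3)] ang [np.float64(76.0), np.float64(-92.9), np.float64(177.4), np.float64(-92.8)]
batten [[0.5746089569489516, -0.025083274554230553], [0.5344959322216634, -0.15740311669115614], [0.5054932377582853, -0.14944143876817517], [0.5446713512201371, -0.02005800359818661]] mean [ 0.5398 -0.088   0.04  ]
  edges mm [np.float64(30.4), np.float64(138.3), np.float64(30.1), np.float64(135.2)] ang [np.float64(-9.5), np.float64(-106.9),
[... 443 characters left out ...]
411898276], [0.6175194639504584, 0.2325833685842862], [0.5887146963225638, 0.23357269383536527], [0.5899961240012791, 0.24730804930560657]] mean [0.6035 0.24   0.028 ]
  edges mm [np.float64(27.9), np.float64(13.8), np.float64(28.8), np.float64(13.8)] ang [np.float64(-2.0), np.float64(-91.3), np.float64(178.0), np.float64(84.7)]
holder [[0.6458652414604917, 0.3297772446099647], [0.633510233147262, 0.22118796321617407], [0.567668880976175, 0.22397077156287537], [0.5720304799926019, 0.33237826666824355]] mean [0.6048 0.2768 0.028 ]
  edges mm [np.float64(73.9), np.float64(109.3), np.float64(65.9), np.float64(108.5)] ang [np.float64(-2.0), np.float64(-96.5), np.float64(177.6), np.float64(87.7)]
```

```bash
cat >> h.py <<'E'
np.set_printoptions(precision=4,suppress=True)
def Rdown(yaw_deg):  # tool z down, tool y at yaw in world
    y=np.array([np.cos(np.radians(yaw_deg)),np.sin(np.radians(yaw_deg)),0]); z=np.array([0,0,-1.]); return np.c_[np.cross(y,z),y,z]
def plan(pos,Rt):
    s=env.get_state(); R0=R.from_quat(s['ee_rot'])
    sh=R0.inv().apply(np.array(pos)-s['tcp_pos'])/.75; rv=(R0.inv()*R.from_matrix(Rt)).as_rotvec()/.5
    print('t',s['time'],'tcp',s['tcp_pos'],'yaw',np.degrees(np.arctan2(R0.as_matrix()[1,1],R0.as_matrix()[0,1])),'row',np.r_[sh,rv].round(4).tolist(),'F',s['wrist_force'],'w',s['grip_width'])
E
python3 -c "
from h import *
plan([.59,.26,.30],Rdown(87))
plan([.59,.26,.30],Rdown(90))"
```

```text
t 0.1 tcp [0.276  0.5603 0.3032] yaw 63.76534202007008 row [-0.5525, -0.1741, 0.0045, -0.0028, -0.0007, -0.811] F [-0.7877  0.7218  0.2549] w 0.08535224522972099
t 0.1 tcp [0.276  0.5603 0.3032] yaw 63.76534202007008 row [-0.5525, -0.1741, 0.0045, -0.0028, -0.0008, -0.9158] F [-0.7877  0.7218  0.2549] w 0.08535224522972099
```

Request:
step_arm --increments '[[[-0.5525, -0.174, 0.0045, -0.003, -0.001, -0.811], [-0.5525, -0.174, 0.0045, -0.003, -0.001, -0.811], [-0.5525, -0.174, 0.0045, -0.003, -0.001, -0.811], [-0.5525, -0.174, 0.0045, -0.003, -0.001, -0.811], [-0.5525, -0.174, 0.0045, -0.003, -0.001, -0.811], [-0.5525, -0.174, 0.0045, -0.003, -0.001, -0.811], [-0.5525, -0.174, 0.0045, -0.003, -0.001, -0.811], [-0.5525, -0.174, 0.0045, -0.003, -0.001, -0.811]]]'

```text
time: 1.1
tcp_pos: [0.5927, 0.2572, 0.3]
ee_rot: [0.029, 1.0, 0.0, 0.001]
wrist_force: [-0.3, 1.1, -1.2]
grip_width: 0.0856
finger_force: 0.0
```

Request:
step_arm --increments '[[[0, 0, 0, 0, 0, 0], [0, 0, 0, 0, 0, 0], [0, 0, 0, 0, 0, 0]]]'

```text
time: 1.48
tcp_pos: [0.5893, 0.2616, 0.3006]
ee_rot: [0.025, 1.0, 0.001, 0.0]
wrist_force: [0.4, -0.4, 0.5]
grip_width: 0.0853
finger_force: 0.0
```

```bash
python3 -c "
from h import *
c=snap('wrist','w0'); o,d=ray(c,[280,210],True); print(c['mtx'],o,d, proj)
plan([.58,-.12,.30],Rdown(87))
big=cv2.resize(c['color'],(800,600))[:,:,::-1]; cv2.imwrite('pics/w0b.png',big)"
```

```text
[[325.1923   0.     281.6331]
 [  0.     325.1923 208.1527]
 [  0.       0.       1.    ]] [0.5142 0.265  0.3705] [[ 0.2983 -0.0195 -0.9543]] <function proj at 0x7f411fd98ea0>
t 1.525 tcp [0.5894 0.2615 0.3007] yaw 87.10608817063692 row [-0.0131, -0.5087, 0.0002, 0.0028, 0.0014, 0.0037] F [-0.0087  1.158   0.1924] w 0.08515281483660872
```

View pics/w0b.png

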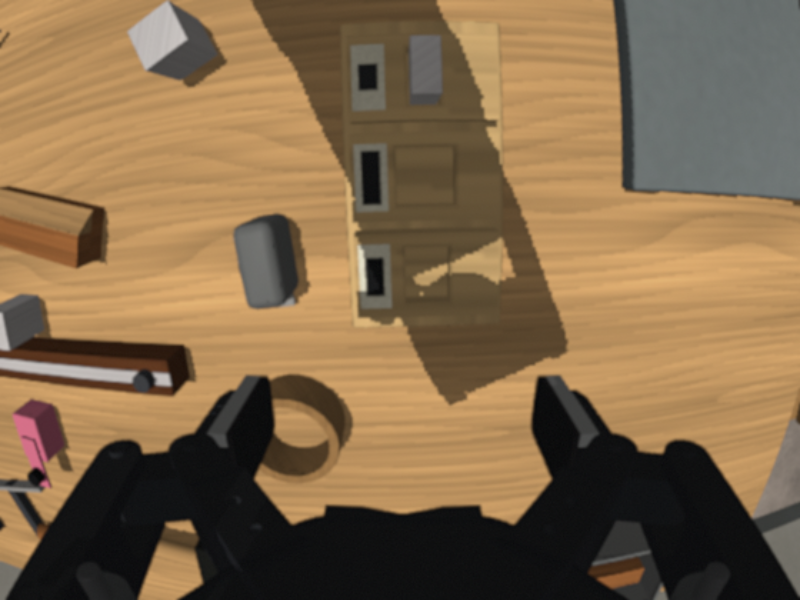

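The wrist view has up as -x. The rack is at (425,170), with the 30 mm tag bar at (375,277) and its pocket at about (427,272); the bars again get wider from 20 to 30 to 40. I'll take a crop for precise edges.

Run:
```python
from h import *
c=load('w0'); g=c['color']
x0,y0=235,160
cr=g[y0:232,x0:361].astype(float)
cr=np.clip(255*(cr/255)**.6*1.25,0,255).astype(np.uint8)
cv2.imwrite('pics/w0c.png',cv2.resize(cr,None,fx=6,fy=6,interpolation=cv2.INTER_CUBIC)[:,:,::-1])
gr=cv2.cvtColor(g,cv2.COLOR_RGB2GRAY)
m=(gr<30).astype(np.uint8); m[:, :240]=0;m[:,285:]=0;m[225:]=0
n,l,s,ce=cv2.connectedComponentsWithStats(m)
for i in range(1,n):
    if s[i,4]>40:
        b=cv2.minAreaRect(np.argwhere(l==i)[:,::-1].astype(np.float32)); P=onz(c,ce[i],.028,True)[0]; print(s[i],ce[i],P)
```

```text
[252  46  11  16 176] [257.   53.5] [0.4512 0.2428 0.028 ]
[254 107  12  35 378] [259.2672 123.8466] [0.5261 0.2412 0.028 ]
[257 182  11  24 234] [262.3761 193.5769] [0.6016 0.2398 0.028 ]
```

View pics/w0c.png

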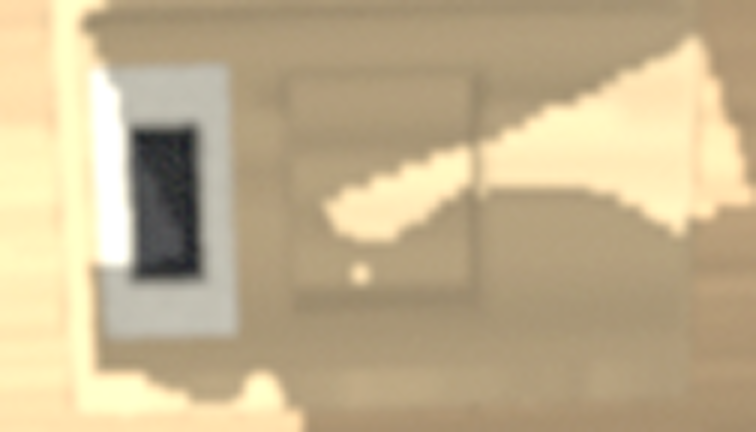

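Request:
step_arm --increments '[[[-0.013, -0.509, 0, 0.003, 0.001, 0.004], [-0.013, -0.509, 0, 0.003, 0.001, 0.004], [-0.013, -0.509, 0, 0.003, 0.001, 0.004], [-0.013, -0.509, 0, 0.003, 0.001, 0.004], [-0.013, -0.509, 0, 0.003, 0.001, 0.004], [-0.013, -0.509, 0, 0.003, 0.001, 0.004], [-0.013, -0.509, 0, 0.003, 0.001, 0.004], [-0.013, -0.509, 0, 0.003, 0.001, 0.004]]]' --gripper -0.2

```text
time: 2.52
tcp_pos: [0.5799, -0.121, 0.3001]
ee_rot: [0.028, 1.0, 0.0, 0.0]
wrist_force: [-0.2, 0.4, -0.8]
grip_width: 0.051
finger_force: 0.0
```

Request:
step_arm --increments '[[[0, 0, 0, 0, 0, 0], [0, 0, 0, 0, 0, 0], [0, 0, 0, 0, 0, 0]]]'

```text
time: 2.9
tcp_pos: [0.5802, -0.1203, 0.3001]
ee_rot: [0.026, 1.0, -0.0, 0.0]
wrist_force: [0.4, 0.6, 0.5]
grip_width: 0.0511
finger_force: 0.0
```

Run:
```python
from h import *
c=snap('wrist','w1'); print(env.get_state()['tcp_pos'],env.get_state()['grip_width'])
for n,P in dict(block=[.6245,-.1416,.06],batten=[.54,-.088,.04],stop=[.648,-.215,.04]).items():
    Rm=cv2.Rodrigues(np.array(c['rvec'],float))[0]; X=Rm@np.array(P)+np.array(c['tvec']).ravel(); th=np.arctan2(np.hypot(X[0],X[1]),X[2]); print(n,c['mtx'][:2,2]+c['mtx'][0,0]*th*X[:2]/np.hypot(X[0],X[1]))
cv2.imwrite('pics/w1b.png',cv2.resize(c['color'][120:320,200:400],None,fx=3,fy=3,interpolation=cv2.INTER_CUBIC)[:,:,::-1])
```

```text
[ 0.5801 -0.1205  0.3001] 0.0510249198409936
block [263.639  232.0268]
batten [311.8949 144.4064]
stop [201.7296 247.5668]
```

View pics/w1b.png

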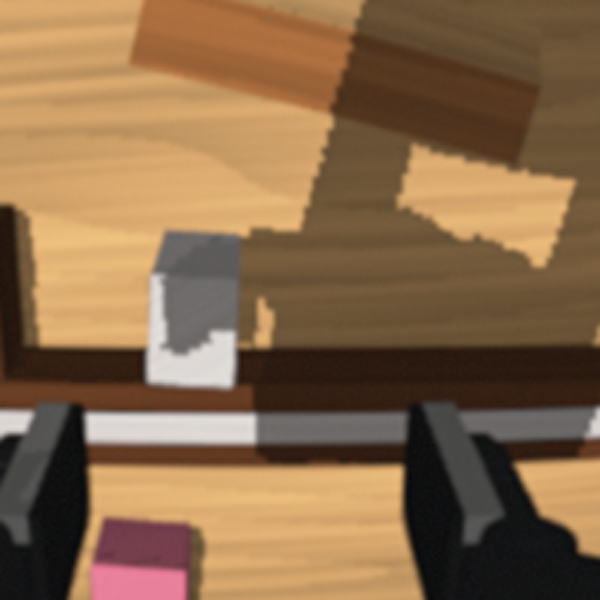

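The pocket in the crop spans about x 288–476, y 70–302. In the wrist view the block top has corners (152,272), (240,277), (235,388) and (146,384), and the fence's top front edge runs at y≈380–407.

Run:
```python
from h import *
def show(n,c,p,o,k,z):
    P=onz(c,(np.array(p,float)+.5)/k-.5+np.array(o),z,True); print(n,P[:,:2].tolist(),'mean',P.mean(0))
    print('  edges',[round(1000*np.linalg.norm(P[i]-P[i-1]),1) for i in range(len(P))],'ang',[round(np.degrees(np.arctan2(*(P[i]-P[i-1])[[1,0]])),1) for i in range(len(P))])
a=load('w0');b=load('w1')
show('pocket',a,[(288,70),(476,72),(476,300),(294,302)],(235,160),6,.028)
show('tag',a,[(92,66),(228,66),(237,336),(103,337)],(235,160),6,.028)
show('block',b,[(152,272),(240,277),(235,388),(146,384)],(200,120),3,.06)
show('fence',b,[(20,382),(250,387),(600,378)],(200,120),3,.04)
show('fencebot',b,[(22,345),(290,348),(600,347)],(200,120),3,.0)
show('stopedge',b,[(18,207),(20,345)],(200,120),3,.0)
show('batten top',b,[(538,85),(518,163),(131,64),(150,0)],(200,120),3,.04)
plan([.624,-.141,.20],Rdown(86))
```

```text
pocket [[0.5780136538071227, 0.2629971525911152], [0.5799155069543345, 0.29655960516851987], [0.6226094596114268, 0.29554142155266333], [0.6213194082467434, 0.2619836253780635]] mean [0.6005 0.2793 0.028 ]
  edges [np.float64(43.3), np.float64(33.6), np.float64(42.7), np.float64(33.6)] ang [np.float64(178.7), np.float64(86.8), np.float64(-1.4), np.float64(-92.2)]
tag [[0.5754196797509255, 0.22807359877596636], [0.5767469804106184, 0.25235886533624446], [0.6273780342782942, 0.251138620282765], [0.6263591808065425, 0.2262793289144609]] mean [0.6015 0.2395 0.028 ]
  edges [np.float64(51.0), np.float64(24.3), np.float64(50.6), np.float64(24.9)] ang [np.float64(178.0), np.float64(86.9), np.float64(-1.4), np.float64(-92.3)]
block [[0.6006045536052423, -0.15333540967926873], [0.603862236973977, -0.12406400794114146], [0.6442320215155821, -0.12799004917289086], [0.6412669989631536, -0.15888070163022333]] mean [ 0.6225 -0.1411  0.06  ]
  edges [np.float64(41.0), np.float64(29.5), np.float64(40.6), np.float64(31.0)] ang [np.float64(172.2), np.float64(83.6), np.float64(-5.6), np.float64(-95.5)]
[... 653 characters left out ...]
39744164521, -0.21845462543737026]] mean [ 0.6187 -0.2153  0.    ]
  edges [np.float64(59.0), np.float64(59.0)] ang [np.float64(173.8), np.float64(-6.2)]
batten top [[0.545658534731379, -0.017187603279096977], [0.5732715226789284, -0.024401761591387974], [0.5327703071450779, -0.15738830018860916], [0.5114528213469808, -0.1494938235332322]] mean [ 0.5408 -0.0871  0.04  ]
  edges [np.float64(136.7), np.float64(28.5), np.float64(139.0), np.float64(22.7)] ang [np.float64(75.5), np.float64(-14.6), np.float64(-106.9), np.float64(159.7)]
t 2.95 tcp [ 0.5801 -0.1205  0.3001] yaw 86.96218306245262 row [-0.0598, -0.0242, 0.1334, -0.0002, 0.0006, 0.0336] F [-1.0574  0.2981 -0.369 ] w 0.0510249198409936
```

Request:
step_arm --increments '[[[-0.0587, -0.024, 0.133, 0, 0.001, 0.086], [-0.0587, -0.024, 0.133, 0, 0.001, 0.086], [-0.0587, -0.024, 0.133, 0, 0.001, 0.086], [-0.0587, -0.024, 0.133, 0, 0.001, 0.086]]]'

```text
time: 3.45
tcp_pos: [0.6231, -0.1415, 0.2012]
ee_rot: [0.049, 0.999, -0.0, 0.0]
wrist_force: [0.1, -1.0, -0.5]
grip_width: 0.0511
finger_force: 0.0
```

```bash
python3 -c "
from h import *
plan([.623,-.141,.098],Rdown(84.5))"
```

```text
t 3.45 tcp [ 0.6231 -0.1415  0.2012] yaw 84.43698788286085 row [0.0003, 0.0006, 0.1376, -0.0003, 0.0004, -0.0022] F [ 0.0855 -1.0155 -0.4713] w 0.05108453151679838
```

Request:
step_arm --increments '[[[0, 0.0006, 0.06, 0, 0, 0], [0, 0.0006, 0.11, 0, 0, 0], [0, 0.0006, 0.1376, 0, 0, 0], [0, 0.0006, 0.1376, 0, 0, 0]]]'

```text
time: 3.95
tcp_pos: [0.6228, -0.1411, 0.0973]
ee_rot: [0.049, 0.999, 0.0, -0.0]
wrist_force: [-0.2, -0.3, 0.0]
grip_width: 0.0511
finger_force: 0.0
```

Request:
step_arm --increments '[[[0, 0, 0, 0, 0, 0], [0, 0, 0, 0, 0, 0], [0, 0, 0, 0, 0, 0], [0, 0, 0, 0, 0, 0], [0, 0, 0, 0, 0, 0], [0, 0, 0, 0, 0, 0]]]' --gripper 1 --force 40

```text
time: 4.7
tcp_pos: [0.6243, -0.1415, 0.0991]
ee_rot: [0.049, 0.999, -0.0, 0.001]
wrist_force: [-0.9, -0.2, 6.6]
grip_width: 0.0296
finger_force: 40.6
```

Request:
step_arm --increments '[[[0, 0, -0.06, 0, 0, 0], [0, 0, -0.13, 0, 0, 0], [0, 0, -0.18, 0, 0, 0], [0, 0, -0.18, 0, 0, 0]]]'

```text
time: 5.2
tcp_pos: [0.6249, -0.1417, 0.2364]
ee_rot: [0.049, 0.999, -0.001, 0.004]
wrist_force: [-0.0, -1.2, -0.7]
grip_width: 0.0289
finger_force: 40.2
```

```bash
python3 -c "
from h import *
plan([.6015,.279,.23],Rdown(88.5))"
```

```text
t 5.2 tcp [ 0.6249 -0.1417  0.2364] yaw 84.42544805277353 row [0.0855, 0.5553, 0.0072, -0.0031, 0.0145, -0.1422] F [-0.0098 -1.2187 -0.7103] w 0.028945953510403053
```

Request:
step_arm --increments '[[[0.0855, 0.555, 0.007, -0.003, 0.014, -0.142], [0.0855, 0.555, 0.007, -0.003, 0.014, -0.142], [0.0855, 0.555, 0.007, -0.003, 0.014, -0.142], [0.0855, 0.555, 0.007, -0.003, 0.014, -0.142], [0.0855, 0.555, 0.007, -0.003, 0.014, -0.142], [0.0855, 0.555, 0.007, -0.003, 0.014, -0.142], [0.0855, 0.555, 0.007, -0.003, 0.014, -0.142], [0.0855, 0.555, 0.007, -0.003, 0.014, -0.142]]]'

```text
time: 6.2
tcp_pos: [0.5985, 0.2824, 0.2254]
ee_rot: [0.011, 1.0, 0.001, -0.004]
wrist_force: [0.1, -0.6, -1.9]
grip_width: 0.0295
finger_force: 40.3
```

Request:
step_arm --increments '[[[0, 0, 0, 0, 0, 0], [0, 0, 0, 0, 0, 0], [0, 0, 0, 0, 0, 0], [0, 0, 0, 0, 0, 0]]]'

```text
time: 6.7
tcp_pos: [0.5999, 0.2785, 0.2269]
ee_rot: [0.014, 1.0, 0.001, -0.004]
wrist_force: [-0.7, 0.1, -0.9]
grip_width: 0.0293
finger_force: 40.3
```

Run:
```python
from h import *
c=snap('wrist','w2')
plan([.6015,.279,.14],Rdown(88.5))
s=env.get_state();print(R.from_quat(s['ee_rot']).as_matrix())
cv2.imwrite('pics/w2b.png',cv2.resize(c['color'][120:320,200:400],None,fx=3,fy=3,interpolation=cv2.INTER_CUBIC)[:,:,::-1])
```

```text
t 6.75 tcp [0.5999 0.2787 0.2269] yaw 88.44088992332473 row [-0.0029, 0.0003, 0.1159, 0.0034, -0.0141, -0.0021] F [ 0.2179  0.1525 -2.4855] w 0.02964618557880107
[[-0.9996  0.0272 -0.007 ]
 [ 0.0272  0.9996  0.0019]
 [ 0.007   0.0017 -1.    ]]
```

View pics/w2b.png

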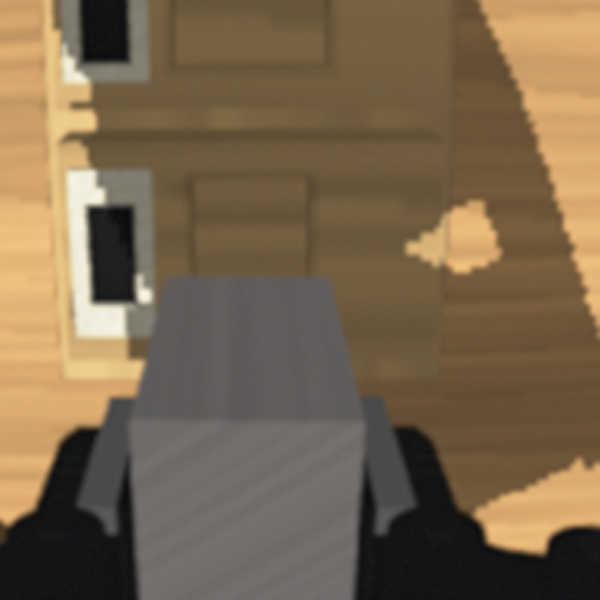

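The held block's near face has its bottom edge at (167–328,278) and top edge at (132–363,420). The 30 mm pocket behind it spans x 192–308 and is well centred.

Run:
```python
from h import *
c=load('w2'); f=lambda p:(np.array(p,float)+.5)/3-.5+np.array((200,120))
for z,p in((.128,[(167,278),(328,278)]),(.188,[(132,419),(363,420)])):
    P=onz(c,f(p),z,True);print(P,P.mean(0))
print('pocket far corners',onz(c,f([(192,174),(309,174)]),.028,True))
print('bar',onz(c,f([(87,207),(132,206),(136,302),(92,303)]),.028,True).mean(0))
```

```text
[[0.5778 0.2645 0.128 ]
 [0.5786 0.2938 0.128 ]] [0.5782 0.2791 0.128 ]
[[0.5775 0.2646 0.188 ]
 [0.5784 0.2934 0.188 ]] [0.5779 0.279  0.188 ]
pocket far corners [[0.5784 0.2637 0.028 ]
 [0.5793 0.2966 0.028 ]]
bar [0.6015 0.2394 0.028 ]
```

Request:
step_arm --increments '[[[-0.0035, 0.0008, 0.06, 0.003, -0.014, -0.002], [-0.0035, 0.0008, 0.12, 0.003, -0.014, -0.002], [-0.0035, 0.0008, 0.1213, 0.003, -0.014, -0.002], [-0.0035, 0.0008, 0.1213, 0.003, -0.014, -0.002], [-0.0035, 0.0008, 0.1213, 0.003, -0.014, -0.002]]]'

```text
time: 7.38
tcp_pos: [0.6029, 0.2805, 0.1382]
ee_rot: [0.013, 1.0, 0.001, 0.002]
wrist_force: [-0.1, -0.6, -0.9]
grip_width: 0.0295
finger_force: 40.3
```

```bash
python3 -c "
from h import *
plan([.6025,.2793,.109],Rdown(88.5))"
```

```text
t 7.375 tcp [0.6029 0.2805 0.1382] yaw 88.54901861072736 row [0.0007, -0.0016, 0.0389, 0.0034, 0.0064, 0.0017] F [-0.1281 -0.64   -0.892 ] w 0.029482448751123495
```

Request:
step_arm --increments '[[[0, 0, 0.008, 0, 0, 0], [0, 0, 0.016, 0, 0, 0], [0, 0, 0.024, 0, 0, 0], [0, 0, 0.024, 0, 0, 0]]]'

```text
time: 7.88
tcp_pos: [0.6018, 0.2799, 0.1172]
ee_rot: [0.013, 1.0, -0.0, -0.0]
wrist_force: [2.4, -1.2, -2.2]
grip_width: 0.0289
finger_force: 40.3
```

Request:
step_arm --increments '[[[0, 0, 0.006, 0, 0, 0], [0, 0, 0.012, 0, 0, 0], [0, 0, 0.012, 0, 0, 0]]]'

```text
time: 8.25
tcp_pos: [0.6018, 0.2801, 0.1091]
ee_rot: [0.013, 1.0, 0.0, 0.0]
wrist_force: [0.3, 0.5, 2.4]
grip_width: 0.0294
finger_force: 41.0
```

Request:
step_arm --increments '[[[0, 0, 0.003, 0, 0, 0], [0, 0, 0.003, 0, 0, 0]]]'

```text
time: 8.5
tcp_pos: [0.6019, 0.2802, 0.1091]
ee_rot: [0.013, 1.0, 0.0, 0.0]
wrist_force: [-7.7, -1.9, 20.5]
grip_width: 0.0298
finger_force: 43.2
```

Request:
step_arm --increments '[[[0, 0, 0, 0, 0, 0], [0, 0, 0, 0, 0, 0], [0, 0, 0, 0, 0, 0], [0, 0, 0, 0, 0, 0]]]' --gripper -0.2

```text
time: 9.0
tcp_pos: [0.6015, 0.2799, 0.1062]
ee_rot: [0.013, 1.0, -0.0, -0.0]
wrist_force: [-0.1, 0.6, 0.6]
grip_width: 0.0514
finger_force: 0.0
```

Request:
step_arm --increments '[[[0, 0, -0.06, 0, 0, 0], [0, 0, -0.13, 0, 0, 0], [0, 0, -0.2, 0, 0, 0], [0, 0, -0.25, 0, 0, 0], [0, 0, -0.25, 0, 0, 0], [0, 0, -0.25, 0, 0, 0]]]'

```text
time: 9.75
tcp_pos: [0.6012, 0.2797, 0.2932]
ee_rot: [0.013, 1.0, -0.0, -0.001]
wrist_force: [-0.4, 0.2, -0.9]
grip_width: 0.0511
finger_force: 0.0
```

Run:
```python
from h import *
c=snap('wrist','w3'); print(env.get_state()['tcp_pos'])
cv2.imwrite('pics/w3b.png',cv2.resize(c['color'][120:320,200:400],None,fx=3,fy=3,interpolation=cv2.INTER_CUBIC)[:,:,::-1])
plan([.5,-.08,.26],Rdown(87))
```

```text
[0.601  0.2796 0.2925]
t 9.8 tcp [0.601  0.2796 0.2925] yaw 88.54896989894581 row [0.1224, -0.4827, 0.0441, -0.002, -0.0048, 0.0541] F [-0.9644  0.3544 -0.2094] w 0.05158188059817537
```

View pics/w3b.png

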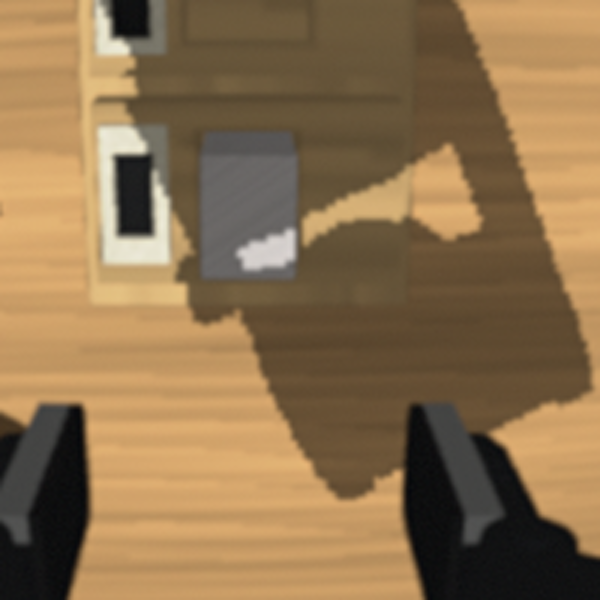

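The block is fully seated in the 30 mm pocket: the top at (248,215) sits square in the holder, and the force rose at the floor. Next is the batten.

Run:
```python
from h import *
c=load('w3'); f=lambda p:(np.array(p,float)+.5)/3-.5+np.array((200,120))
P=onz(c,f([(200,155),(297,155),(297,279),(201,278)]),.07,True); print('block30',P.mean(0),np.linalg.norm(P[1]-P[0]),np.linalg.norm(P[2]-P[1]))
t=load('top0'); print('driver tip, handle',onz(t,[(311,288),(342,265),(369,248)],.015),'b40',onz(t,[(226,260)],.06))
plan([.445,-.08,.26],Rdown(87))
```

```text
block30 [0.6001 0.28   0.07  ] 0.029609236848754855 0.039724912288107546
driver tip, handle [[ 0.3224 -0.1385  0.015 ]
 [ 0.3831 -0.2263  0.015 ]
 [ 0.4285 -0.3038  0.015 ]] b40 [[0.3999 0.0878 0.06  ]]
t 9.8 tcp [0.601  0.2796 0.2925] yaw 88.54896989894581 row [0.1957, -0.4846, 0.0443, -0.002, -0.0048, 0.0541] F [-0.9644  0.3544 -0.2094] w 0.05158188059817537
```

Request:
step_arm --increments '[[[0.196, -0.485, 0.044, 0, 0, 0.054], [0.196, -0.485, 0.044, 0, 0, 0.054], [0.196, -0.485, 0.044, 0, 0, 0.054], [0.196, -0.485, 0.044, 0, 0, 0.054], [0.196, -0.485, 0.044, 0, 0, 0.054], [0.196, -0.485, 0.044, 0, 0, 0.054], [0.196, -0.485, 0.044, 0, 0, 0.054], [0.196, -0.485, 0.044, 0, 0, 0.054]]]'

```text
time: 10.8
tcp_pos: [0.4443, -0.0809, 0.2598]
ee_rot: [0.028, 1.0, 0.0, -0.002]
wrist_force: [-0.1, 0.2, 0.6]
grip_width: 0.0517
finger_force: 0.0
```

```bash
python3 -c "
from h import *
plan([.445,-.08,.080],Rdown(87))"
```

```text
t 10.8 tcp [ 0.4443 -0.0809  0.2598] yaw 86.8386778218671 row [-0.0016, 0.0011, 0.2397, 0.0012, -0.0062, -0.0056] F [-0.081   0.1685  0.5774] w 0.05166930368142304
```

Request:
step_arm --increments '[[[0, 0, 0.08, 0, 0, 0], [0, 0, 0.16, 0, 0, 0], [0, 0, 0.2397, 0, 0, 0], [0, 0, 0.2397, 0, 0, 0], [0, 0, 0.2397, 0, 0, 0]]]'

```text
time: 11.42
tcp_pos: [0.4463, -0.0795, 0.0824]
ee_rot: [0.026, 1.0, 0.0, 0.0]
wrist_force: [0.0, -1.4, -0.5]
grip_width: 0.0514
finger_force: 0.0
```

Request:
step_arm --increments '[[[-0.018, 0, 0, 0, 0, 0], [-0.036, 0, 0, 0, 0, 0], [-0.054, 0, 0, 0, 0, 0], [-0.072, 0, 0, 0, 0, 0], [-0.09, 0, 0, 0, 0, 0], [-0.108, 0, 0, 0, 0, 0], [-0.126, 0, 0, 0, 0, 0], [-0.144, 0, 0, 0, 0, 0]]]'

```text
time: 12.42
tcp_pos: [0.5543, -0.0856, 0.081]
ee_rot: [0.026, 1.0, 0.0, -0.0]
wrist_force: [-2.5, -0.5, -0.1]
grip_width: 0.0516
finger_force: 0.8
```

Request:
step_arm --increments '[[[-0.012, 0, 0, 0, 0, 0], [-0.024, 0, 0, 0, 0, 0], [-0.024, 0, 0, 0, 0, 0]]]'

```text
time: 12.8
tcp_pos: [0.5725, -0.0866, 0.0814]
ee_rot: [0.026, 1.0, -0.0, 0.001]
wrist_force: [-0.6, 0.6, -0.9]
grip_width: 0.0515
finger_force: 0.0
```

Run:
```python
from h import *
c=snap('top','top1');snap('wrist','w4'); plan([.5,-.08,.08],Rdown(87))
hsv=cv2.cvtColor(c['color'],cv2.COLOR_RGB2HSV)
cv2.imwrite('pics/t1b.png',np.hstack([cv2.resize(c['color'][145:235,235:365],None,fx=3,fy=3,interpolation=cv2.INTER_CUBIC),cv2.resize(load('w4')['color'][140:290,170:370],(390,270),interpolation=cv2.INTER_CUBIC)])[:,:,::-1])
```

```text
t 12.9 tcp [ 0.5717 -0.0866  0.0813] yaw 87.00153621659227 row [0.0959, 0.0037, 0.0017, 0.0001, 0.0015, 0.0001] F [-0.1469  0.1865  0.6611] w 0.05104224221598408
```

Request:
step_arm --increments '[[[-0.007, 0, 0, 0, 0, 0], [-0.0133, 0, 0, 0, 0, 0], [-0.0133, 0, 0, 0, 0, 0], [0.02, 0, 0, 0, 0, 0], [0.02, 0, -0.06, 0, 0, 0], [0.02, 0, -0.107, 0, 0, 0], [0.02, 0, -0.107, 0, 0, 0]]]'

```text
time: 13.78
tcp_pos: [0.5584, -0.0861, 0.1644]
ee_rot: [0.026, 1.0, -0.0, 0.003]
wrist_force: [-0.2, -0.6, -0.8]
grip_width: 0.0511
finger_force: 0.0
```

Request:
step_arm --increments '[[[-0.04, 0.088, 0, 0, 0, 0], [-0.081, 0.176, 0, 0, 0, 0], [-0.081, 0.176, 0, 0, 0, 0], [-0.081, 0.176, 0, 0, 0, 0], [-0.081, 0.176, 0, 0, 0, 0], [-0.081, 0.176, 0, 0, 0, 0]]]' --gripper 1

```text
time: 14.52
tcp_pos: [0.6233, 0.0416, 0.1612]
ee_rot: [0.027, 1.0, -0.0, -0.001]
wrist_force: [0.3, -0.4, -0.2]
grip_width: -0.0
finger_force: 0.0
```

Run:
```python
from h import *
c=snap('wrist','w5'); snap('top','top2'); plan([.6175,.045,.083],Rdown(87))
s=env.get_state(); p=s['tcp_pos'][:2]-[.648,-.216]; print('fence xy',p@[.9986,-.0523],p@[.0523,.9986])
a=cv2.resize(load('w5')['color'][90:330,130:370],(480,480)); b=cv2.resize(load('top2')['color'][140:240,235:365],(312,240))
o=np.zeros((480,792,3),np.uint8); o[:,:480]=a; o[:240,480:]=b
o[240:480,480:]=cv2.resize(load('top1')['color'][140:240,235:365],(312,240)); cv2.imwrite('pics/v10.png',o[:,:,::-1])
```

```text
t 14.625 tcp [0.6236 0.0418 0.1615] yaw 86.9194506474386 row [0.0083, 0.0038, 0.1047, 0.0, -0.001, -0.0028] F [-0.1576  0.3926  0.1437] w 3.786282913867788e-05
fence xy -0.03785883136812258 0.25614792412441517
```

View pics/v10.png

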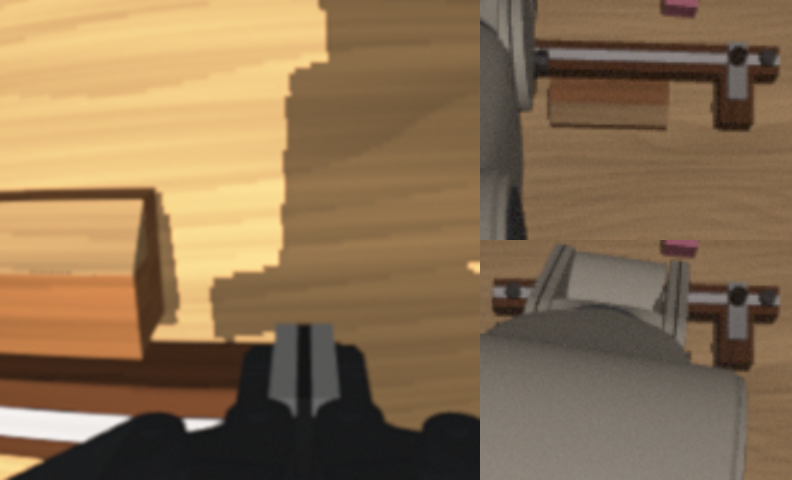

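The batten now lies parallel to the fence: in the top view its top edge runs (552,80) to (668,83), with the stop face at x≈716. In the wrist view its +y end top corners are (133,272) and (143,358).

Run:
```python
from h import *
t=load('top2');w=load('w5')
fr=lambda P:np.c_[(P[:,:2]-[.648,-.216])@np.array([[.9986,.0523],[-.0523,.9986]])]
print('top',fr(onz(t,np.array([235,140])+(np.array([(552,80),(668,83),(667,107),(551,102)])-[480,0]+.5)/2.4-.5,.04)))
print('wrist',fr(onz(w,np.array([130,90])+(np.array([(133,272),(143,358)])+.5)/2-.5,.04,True)))
```

```text
top [[-0.0136  0.1986]
 [-0.0132  0.0619]
 [-0.0425  0.0625]
 [-0.0405  0.1987]]
wrist [[-0.0432  0.2007]
 [-0.0122  0.2012]]
```

Request:
step_arm --increments '[[[0, 0, 0.05, 0, 0, 0], [0, 0, 0.1047, 0, 0, 0], [0, 0, 0.1047, 0, 0, 0], [0, 0, 0.1047, 0, 0, 0]]]'

```text
time: 15.12
tcp_pos: [0.6246, 0.0426, 0.0841]
ee_rot: [0.026, 1.0, 0.0, 0.0]
wrist_force: [-0.3, 0.9, 0.4]
grip_width: 0.0002
finger_force: 0.0
```

Request:
step_arm --increments '[[[0, -0.02, 0, 0, 0, 0], [0, -0.036, 0, 0, 0, 0], [0, -0.05, 0, 0, 0, 0], [0, -0.064, 0, 0, 0, 0], [0, -0.078, 0, 0, 0, 0], [0, -0.092, 0, 0, 0, 0], [0, -0.106, 0, 0, 0, 0], [0, -0.115, 0, 0, 0, 0]]]'

```text
time: 16.12
tcp_pos: [0.6197, -0.0435, 0.0833]
ee_rot: [0.026, 1.0, 0.0, 0.0]
wrist_force: [0.2, 4.7, 4.5]
grip_width: -0.0002
finger_force: 2.6
```

Request:
step_arm --increments '[[[0, -0.004, 0, 0, 0, 0], [0, -0.008, 0, 0, 0, 0], [0, -0.008, 0, 0, 0, 0]]]'

```text
time: 16.5
tcp_pos: [0.6192, -0.0494, 0.0829]
ee_rot: [0.026, 1.0, -0.0, 0.0]
wrist_force: [0.8, 1.2, 1.7]
grip_width: -0.0001
finger_force: 1.0
```

Request:
step_arm --increments '[[[0, -0.004, 0, 0, 0, 0], [0, -0.008, 0, 0, 0, 0], [0, -0.008, 0, 0, 0, 0]]]'

```text
time: 16.88
tcp_pos: [0.6186, -0.0555, 0.0828]
ee_rot: [0.026, 1.0, -0.0, -0.0]
wrist_force: [0.5, 2.1, 1.5]
grip_width: 0.0
finger_force: 1.0
```

Request:
step_arm --increments '[[[0, -0.003, 0, 0, 0, 0], [0, -0.003, 0, 0, 0, 0]]]'

```text
time: 17.12
tcp_pos: [0.6185, -0.0577, 0.0828]
ee_rot: [0.026, 1.0, -0.0, -0.0]
wrist_force: [1.0, 0.7, 1.1]
grip_width: 0.0
finger_force: 0.8
```

Request:
step_arm --increments '[[[0, -0.003, 0, 0, 0, 0], [0, -0.003, 0, 0, 0, 0]]]'

```text
time: 17.38
tcp_pos: [0.6186, -0.0595, 0.0828]
ee_rot: [0.026, 1.0, 0.0, -0.0]
wrist_force: [1.6, 4.5, 1.6]
grip_width: 0.0003
finger_force: 2.4
```

Request:
step_arm --increments '[[[0, -0.002, 0, 0, 0, 0], [0, -0.002, 0, 0, 0, 0]]]'

```text
time: 17.62
tcp_pos: [0.6186, -0.0598, 0.0829]
ee_rot: [0.026, 1.0, 0.001, -0.0]
wrist_force: [1.5, 12.4, 1.2]
grip_width: -0.0
finger_force: 6.2
```

Request:
step_arm --increments '[[[0, -0.002, 0, 0, 0, 0], [0, -0.002, 0, 0, 0, 0]]]'

```text
time: 17.88
tcp_pos: [0.6186, -0.0599, 0.0829]
ee_rot: [0.026, 1.0, 0.002, -0.0]
wrist_force: [2.5, 20.2, 1.6]
grip_width: -0.0002
finger_force: 10.0
```

Request:
step_arm --increments '[[[0, 0.02, 0, 0, 0, 0], [0, 0.027, -0.05, 0, 0, 0], [0, 0.027, -0.107, 0, 0, 0], [0.045, -0.04, -0.107, 0, 0, 0], [0.09, -0.112, -0.107, 0, 0, 0], [0.09, -0.112, -0.107, 0, 0, 0], [0.09, -0.112, -0.107, 0, 0, 0]]]'

```text
time: 18.75
tcp_pos: [0.5468, -0.1434, 0.1633]
ee_rot: [0.027, 1.0, -0.0, 0.0]
wrist_force: [0.7, 0.3, -0.3]
grip_width: 0.0
finger_force: 0.0
```

```bash
cat >> h.py <<'E'
FX=np.array([.9986,-.0523]);FY=np.array([.0523,.9986]);C0=np.array([.648,-.216])
def fplan(fx,fy,z,yaw=87): plan(np.r_[C0+fx*FX+fy*FY,z],Rdown(yaw))
E
python3 -c "
from h import *
fplan(-.105,.07,.08)"
```

```text
t 18.75 tcp [ 0.5468 -0.1434  0.1633] yaw 86.94083762602745 row [0.0002, 0.0038, 0.111, -0.0002, 0.0004, -0.0021] F [ 0.671   0.2846 -0.3148] w 7.320252959335559e-06
```

Request:
step_arm --increments '[[[0, 0, 0, 0, 0, 0], [0, 0.004, 0.05, 0, 0, 0], [0, 0.004, 0.111, 0, 0, 0], [0, 0.004, 0.111, 0, 0, 0], [0, 0.004, 0.111, 0, 0, 0]]]' --gripper -0.2

```text
time: 19.38
tcp_pos: [0.5477, -0.1396, 0.0808]
ee_rot: [0.026, 1.0, -0.0, 0.0]
wrist_force: [-0.2, 0.0, 0.2]
grip_width: 0.0509
finger_force: 0.0
```

Request:
step_arm --increments '[[[-0.012, 0, 0, 0, 0, 0], [-0.024, 0, 0, 0, 0, 0], [-0.034, 0, 0, 0, 0, 0], [-0.044, 0, 0, 0, 0, 0], [-0.052, 0, 0, 0, 0, 0], [-0.052, 0, 0, 0, 0, 0]]]'

```text
time: 20.12
tcp_pos: [0.5861, -0.1421, 0.0798]
ee_rot: [0.026, 1.0, 0.0, 0.0]
wrist_force: [0.2, -0.5, -0.6]
grip_width: 0.0513
finger_force: 0.0
```

Request:
step_arm --increments '[[[-0.003, 0, 0, 0, 0, 0], [-0.003, 0, 0, 0, 0, 0]]]'

```text
time: 20.38
tcp_pos: [0.5878, -0.1422, 0.0798]
ee_rot: [0.026, 1.0, 0.0, -0.0]
wrist_force: [-1.6, 0.5, -0.7]
grip_width: 0.0513
finger_force: 0.8
```

Request:
step_arm --increments '[[[-0.003, 0, 0, 0, 0, 0], [-0.003, 0, 0, 0, 0, 0]]]'

```text
time: 20.62
tcp_pos: [0.5904, -0.1423, 0.0799]
ee_rot: [0.026, 1.0, 0.0, 0.0]
wrist_force: [-1.2, -0.3, -0.6]
grip_width: 0.0511
finger_force: 0.7
```

Request:
step_arm --increments '[[[-0.003, 0, 0, 0, 0, 0], [-0.003, 0, 0, 0, 0, 0]]]'

```text
time: 20.88
tcp_pos: [0.5908, -0.1423, 0.0797]
ee_rot: [0.026, 1.0, 0.0, -0.002]
wrist_force: [-8.2, 0.2, 5.1]
grip_width: 0.0509
finger_force: 4.1
```

Request:
step_arm --increments '[[[-0.003, 0, 0, 0, 0, 0], [-0.003, 0, 0, 0, 0, 0]]]'

```text
time: 21.12
tcp_pos: [0.5911, -0.1423, 0.0797]
ee_rot: [0.026, 1.0, 0.001, -0.004]
wrist_force: [-14.8, -0.5, 11.8]
grip_width: 0.0515
finger_force: 7.5
```

Request:
step_arm --increments '[[[-0.003, 0, 0, 0, 0, 0], [-0.003, 0, 0, 0, 0, 0]]]'

```text
time: 21.38
tcp_pos: [0.5915, -0.1423, 0.0795]
ee_rot: [0.026, 1.0, 0.001, -0.007]
wrist_force: [-21.2, -0.7, 17.2]
grip_width: 0.0516
finger_force: 10.9
```

Request:
step_arm --increments '[[[0.02, 0, 0, 0, 0, 0], [0.033, 0, -0.015, 0, 0, 0], [0.033, 0, -0.032, 0, 0, 0], [0.033, 0, -0.032, 0, 0, 0]]]'

```text
time: 21.88
tcp_pos: [0.574, -0.1417, 0.1059]
ee_rot: [0.026, 1.0, -0.0, 0.002]
wrist_force: [-0.2, 0.1, -0.0]
grip_width: 0.0516
finger_force: 0.0
```

Request:
step_arm --increments '[[[0, 0, 0, 0, 0, 0], [0, 0, 0, 0, 0, 0], [0, 0, 0, 0, 0, 0], [0, 0, 0, 0, 0, 0], [0, 0, 0, 0, 0, 0]]]' --gripper 1

```text
time: 22.5
tcp_pos: [0.5722, -0.1414, 0.1038]
ee_rot: [0.026, 1.0, 0.0, -0.0]
wrist_force: [0.4, 0.5, -0.2]
grip_width: -0.0002
finger_force: 0.0
```

```bash
python3 -c "
from h import *
fplan(-.054,.07,.103)"
```

```text
t 22.5 tcp [ 0.5722 -0.1414  0.1038] yaw 87.00189329697473 row [-0.0341, -0.0007, 0.0011, 0.0003, -0.0007, 0.0001] F [ 0.3679  0.5178 -0.2494] w -0.00021241537136022253
```

Request:
step_arm --increments '[[[-0.017, 0, 0, 0, 0, 0], [-0.034, 0, 0.001, 0, 0, 0], [-0.034, 0, 0.001, 0, 0, 0]]]'

```text
time: 22.88
tcp_pos: [0.5993, -0.1429, 0.1033]
ee_rot: [0.026, 1.0, -0.0, 0.001]
wrist_force: [0.3, 0.4, 0.5]
grip_width: -0.0003
finger_force: 0.0
```

Request:
step_arm --increments '[[[-0.003, 0, 0, 0, 0, 0], [-0.003, 0, 0, 0, 0, 0]]]'

```text
time: 23.12
tcp_pos: [0.5998, -0.1428, 0.1031]
ee_rot: [0.026, 1.0, 0.0, -0.0]
wrist_force: [-0.5, -0.7, -0.1]
grip_width: -0.0003
finger_force: 0.0
```

Request:
step_arm --increments '[[[-0.003, 0, 0, 0, 0, 0], [-0.003, 0, 0, 0, 0, 0]]]'

```text
time: 23.38
tcp_pos: [0.6023, -0.143, 0.1033]
ee_rot: [0.026, 1.0, 0.0, 0.0]
wrist_force: [-0.7, 0.4, -0.6]
grip_width: -0.0002
finger_force: 0.0
```

Request:
step_arm --increments '[[[-0.002, 0, 0, 0, 0, 0], [-0.002, 0, 0, 0, 0, 0]]]'

```text
time: 23.62
tcp_pos: [0.6038, -0.1431, 0.1032]
ee_rot: [0.026, 1.0, 0.0, -0.0]
wrist_force: [0.2, 0.5, 0.2]
grip_width: 0.0001
finger_force: 0.0
```

Request:
step_arm --increments '[[[-0.002, 0, 0, 0, 0, 0], [-0.002, 0, 0, 0, 0, 0]]]'

```text
time: 23.88
tcp_pos: [0.6041, -0.1431, 0.1032]
ee_rot: [0.026, 1.0, 0.0, -0.001]
wrist_force: [-5.2, -0.5, 4.7]
grip_width: -0.0002
finger_force: 3.3
```

Request:
step_arm --increments '[[[-0.002, 0, 0, 0, 0, 0], [-0.002, 0, 0, 0, 0, 0]]]'

```text
time: 24.12
tcp_pos: [0.6044, -0.1431, 0.1031]
ee_rot: [0.026, 1.0, 0.0, -0.003]
wrist_force: [-9.0, -0.9, 8.8]
grip_width: 0.0001
finger_force: 6.5
```

Request:
step_arm --increments '[[[-0.003, 0, -0.001, 0, 0, 0], [-0.003, 0, -0.001, 0, 0, 0], [-0.003, 0, -0.001, 0, 0, 0]]]'

```text
time: 24.5
tcp_pos: [0.6048, -0.1431, 0.1032]
ee_rot: [0.026, 1.0, 0.001, -0.005]
wrist_force: [-14.5, -1.5, 9.5]
grip_width: -0.0
finger_force: 8.2
```

Run:
```python
from h import *
c=snap('wrist','w6'); s=env.get_state(); print(s['time'],s['tcp_pos'],s['wrist_force'],s['dq'])
Rm=cv2.Rodrigues(np.array(c['rvec'],float))[0]
def pf(P):
    X=Rm@P+np.array(c['tvec']).ravel(); r=np.hypot(X[0],X[1]); return c['mtx'][:2,2]+c['mtx'][0,0]*np.arctan2(r,X[2])*X[:2]/r
for fx,z,ys in((-.020,.04,np.arange(.120,.160,.002)),(-.040,.03,np.arange(.120,.160,.002)),(-.040,.03,np.arange(-.02,.02,.002)),(-.050,.01,np.arange(-.02,.02,.002))):
    print(fx,z)
    for y in ys:
        u=pf(np.r_[C0+fx*FX+y*FY,z]); px=cv2.getRectSubPix(c['color'],(1,1),tuple(map(float,u)))[0,0]
        print(f'{y:.3f}:{px[0]},{px[1]},{px[2]}',end=' ')
    print(u)
```

```text
24.55 [ 0.6048 -0.1431  0.1032] [-14.3767  -2.1295   9.9096] [ 0.0007  0.0006  0.002   0.0017 -0.0007 -0.0015]
-0.02 0.04
0.120:24,25,25 0.122:25,24,25 0.124:24,24,25 0.126:24,25,26 0.128:23,24,25 0.130:24,25,25 0.132:24,25,25 0.134:24,24,25 0.136:23,24,25 0.138:31,26,25 0.140:74,49,32 0.142:49,30,19 0.144:50,30,20 0.146:50,30,20 0.148:50,31,21 0.150:51,31,20 0.152:51,31,20 0.154:50,29,18 0.156:50,30,20 0.158:50,31,21 0.160:50,30,20 [444.4713 316.044 ]
-0.04 0.03
0.120:124,98,65 0.122:125,98,66 0.124:118,93,62 0.126:115,90,60 0.128:115,90,60 0.130:115,90,60 0.132:115,90,60 0.134:115,90,60 0.136:115,90,60 0.138:115,91,60 0.140:117,91,61 0.142:132,103,68 0.144:131,102,68 0.146:130,103,68 0.148:130,101,68 0.150:129,101,68 0.152:128,101,67 0.154:128,101,67 0.156:128,100,67 0.158:127,99,66 0.160:128,100,67 [444.6804 276.1709]
-0.04 0.03
-0.020:100,62,38 -0.018:102,61,39 -0.016:104,64,38 -0.014:107,64,40 -0.012:109,65,39 -0.010:111,67,42 -0.008:111,66,42 -0.006:100,60,37 -0.004:63,38,24 -0.002:44,27,18 -0.000:52,37,23 0.002:190,148,98 0.004:226,181,119 0.006:226,180,118 0.008:226,180,118 0.010:226,181,118 0.012:227,180,118 0.014:226,180,119 0.016:226,180,118 0.018:226,181,118 [181.2126 279.8796]
-0.05 0.01
-0.020:54,34,21 -0.018:53,33,20 -0.016:54,34,22 -0.014:51,31,20 -0.012:44,28,18 -0.010:40,24,15 -0.008:44,26,17 -0.006:47,30,20 -0.004:45,28,18 -0.002:47,29,19 -0.000:66,44,26 0.002:79,51,31 0.004:88,57,35 0.006:90,59,36 0.008:90,59,36 0.010:90,59,35 0.012:90,59,35 0.014:91,60,36 0.016:90,60,36 0.018:90,59,36 [188.9207 247.3138]
```

Request:
step_arm --increments '[[[0, 0, 0, 0, 0, 0], [0, 0, 0, 0, 0, 0], [0, 0, 0, 0, 0, 0], [0, 0, 0, 0, 0, 0]]]'

```text
time: 25.05
tcp_pos: [0.6048, -0.1431, 0.1031]
ee_rot: [0.026, 1.0, 0.001, -0.005]
wrist_force: [-14.7, -0.5, 8.7]
grip_width: 0.0002
finger_force: 8.2
```

```bash
python3 -c "
from h import *
s=env.get_state();print(s['wrist_force'],s['tcp_pos'],s['finger_force'])
if s['wrist_force'][0]<-12 and 5<s['wrist_force'][2]<12: print(env.job_done())"
```

```text
[-14.7137  -0.5194   8.7419] [ 0.6048 -0.1431  0.1031] 8.164405426941812
the job is handed in; nothing more can be done
None
```

I handed the job in at 25 s: the 30 mm block stands in its own slot, and the batten is in the corner, held by a steady push of about 15 N toward the fence and 9 N down; no verdict came back.

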